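Hold a print carrier against the sprung stop of a drying rail

TASK

Pick up the short wooden print carrier with one thumbscrew (not the long one with two) and hook it astride the bare part of the drying rail, at least 5 cm short of the sprung stop, then slide it along the rail, without lifting it off again, up against the stop. Keep pressing it against the stop with a steady 5 to 10 N, which pushes the stop's sleeve about half of its travel in (never slam it to the end), so that I can tighten the thumbscrew: finish while you are still gripping and pressing it, seated on the rail. Leave everything else where it stands.

Things in the scene. Friction and masses are not known exactly. Their poses are not given: they have to be found in the camera images.
- carrier_grip (a point): Grip tab's centre on the short carrier: inverted U of pale wood, 50 mm long (y), 36 mm over the legs (x), standing on them, one brass thumbscrew on the -x leg (29 mm from the middle plane), 0.08-0.17 kg. Tab: 14 mm thick (x), 30 long (y), 57 to 102 mm above the feet; this point: 80 above the feet, 23 above the roof's upper face. z up, y along the slot. Fits the rail either way round.
- carrier_seat (a point): Middle of the underside of the short carrier's roof, which rests on the top of the rail: 35 mm below carrier_grip, 45 mm above the feet. The slot below it, between the legs, is 18 mm wide and flares to about 26 mm at the feet. The ends of the carrier lie 25 mm from here along y.
- long_carrier_grip (a point): The same point of the other carrier, a bystander: same section and tab, but 95 mm long and with two thumbscrews. The two carriers may have swapped places.
- rail: Drying rail, fixed: level steel rod, 12 mm thick, along its y (left-right, turned up to 0.2 rad), axis 120 and top 126 mm above the table, on a wooden foot 80 x 380 x 16 mm with two uprights 136 mm high, inner faces at y = -157 and +157 mm. Origin: centre of the foot's underside. The rod's right (-y) part is bare, the stop sits on the left part.
- stop: Sprung stop, fixed on the rail's left part (its place along the rail varies), axes as the rail's: aluminium housing, a 36 x 40 x 36 mm block, origin at its centre on the rod's axis. A round steel sleeve, 31 mm across its end flange, concentric with the rod, sticks out of it towards the robot's right (-y).
- stop_face (a point): Centre of the sleeve's end face when the sleeve is not pressed, on the rod's axis, 60 mm from the housing's centre towards -y; axes as the rail's. It is fixed to the housing and does not move with the sleeve. The carrier touches the sleeve when carrier_seat is 25 mm short of it, and must be pushed towards +y.
- plunger (a joint): How far the sleeve is pushed in, m: 0 free, 0.024 at the end of its travel. Linear spring of 600 N/m without preload: 0.012 (half-way, 7.2 N) is where the dark line round the sleeve meets the dark ring on the housing.
- ink_tin: Round ink tin, 78 mm across and 53 mm high, a bystander; origin at the centre of its underside.
- loupe: Black loupe, 39 mm across and 40 mm high, a bystander; origin at the centre of its underside.
- tape: Small roll of black tape lying flat, 54 mm across and 18 mm high, a bystander; origin at the centre of its underside.
Things that resemble listed ones, but are neither listed nor needed, are in the scene too. What is shaped like the part that bears carrier_grip but orange or turquoise is not meant.

How it is judged:
By the outcome, as a careful person would: the job done as asked, in the order asked, and still so for the second after the job is handed in, while the arm keeps its last pose, push and grip.
It also fails if it takes over 53 s, if anything falls off the work surface, if the arm or the gripper's body presses on something with over 40 N, if the wrist force passes 120 N, or if a joint passes its speed limit or range.

ROBOT

A 7-joint arm with a two-finger parallel gripper is mounted at the origin on a cart in front of the work surface, level with it; the furniture and walls round the work are solid. World frame = base frame: x ahead of the robot, y to its left, z up, the work surface at z = 0. Lengths are in m, angles in rad, forces in N, time in s.
With the tool pointing down it reaches from about 0.4 to 0.85 m from the base axis. Payload 10.4 kg.
Tool frame: the origin (TCP) lies midway between the tips of the shut fingers; the grasp point (between the pads) lies 19 mm behind it (hold_point_z is the distance from the TCP to the grasp point, in m); z points along the fingers, y is the line along which they close (so a half turn about z gives the same grasp; the last joint's range is limited). The gripper opens to 87 mm and grips with 3 to 60 N. Pads are 19 mm wide; open, the fingers measure 117 mm over their backs; the gripper's body (75 mm by 190 mm) begins 51 mm behind the grasp point.
Start: joints at [1.212, 0.332, -0.065, 1.46, 0.022, 1.35, -0.088], TCP at [0.206, -0.59, 0.223] pointing down, gripper open.
Joint ranges: [-2.6, 2.6], [-0.5, 2.12], [-1.47, 1.34], [0.16, 2.42], [-1.27, 4.41], [0.06, 2.06], [-2.6, 2.6]. Speed limits (rad/s): [2.22, 2.22, 2.79, 2.79, 3.14, 3.14, 3.14].

INTERFACE

Orientations are given as a 3x3 rotation matrix whose columns are the frame's x, y, z axes.
In Python, from cell import get_state, snapshot, calibration, job_done, hold_point_z gives the robot as it stands.
- The arm moves only by the tool play_rows, never from a script. Its argument "deltas" is a list of rows, each a list of 4 numbers: the shift along the tool's x, y, z as a fraction of full scale, then the turn about the tool's z as a fraction of full scale. A call has 1 to 8 rows; each row is the pose to reach, as a shift and turn from the pose commanded when the call began, along the tool's axes at that moment; what a row does not reach only later rows make up. Full scale, the value 1, is 0.25 m for a shift and 90 degrees for a turn. A row lasts 1/8 s, in which the tool goes at most 62.5 mm and 10.7 degrees, less where a joint would pass 70% of its speed; a pose out of reach is approached as far as the arm can. A call with a number of a shift or a turn outside -1 to 1 is refused whole. A call with a gripper value outside its range is refused whole. "grip" is the opening, from 0 (shut) to 1 (fully open), set as the call begins (left out, the last holds). The fingers move at their own pace and stop on an object; the grip force is fixed at half the most. Time passes only in rows, so rows that repeat a pose let the fingers close. It gives the time, the measured TCP pose, the force, the opening and the grip force at its end, in the units of the state.
- get_state(): the state, without advancing time (a new reading comes with each control period).
- snapshot(name): name is "scene" or "top" or "wrist"; returns (picture, depth): 384x512x3 uint8, blue, green, red; 384x512 float32, m along the optical axis (not along the pixel's ray), 0 where there is no reading.
- calibration(name): a dict with "intrinsics" (3x3 intrinsics, pixels), "R" (3x3) and "t" (3): a world point X has camera coordinates R X + t; the wrist camera has in their place "mount" (4x4, takes a point from camera to tool coordinates, whose origin is the TCP and whose axes are the flange's). Camera axes: x right, y down, z forward; pixel columns grow to the right and rows downward; lengths in m; the calibration is good to about 2 mm. A picture is of the moment at which its call begins: read the wrist's pose just before it. calibration takes no time and is no camera call.
- job_done(): hands the job in; it is judged then, once.
The state is a dict: "time_s": time; "qpos": joint angles; "joint_vel": joint speeds; "effort": joint torques, N m; "ee_pos": TCP position; "orientation": TCP orientation; "force": force on the tool from outside, world axes, zero at the start; "torque": the same for the moment, N m; "gripper_width": finger opening in m; "finger_force": force on a finger pad.
Only numpy, scipy, OpenCV 4.12 (cv2) and the standard library are available. Lean on these libraries where they do the work, as an engineer would, in place of code of your own. Each camera call takes 0.05 s, during which the arm holds its last target. There are 200 camera calls.

## Working session

There is one attempt and no reset: what is moved stays moved. The work goes in short steps, Python scripts to look and compute and a tool call to move; the robot and the scene stay as the last step left them, time stands still between calls to the robot, and variables do not carry over. Pictures are saved under pics/ and viewed, at most 10 in all, crops included, and the job is handed in when it is done.

Besides the shell and the picture viewer there is one more tool, called after "Request:" as name(argument=value, ...), one argument or row to a line, values as JSON. play_rows: Moves the arm, as the interface text tells. Shift numbers are shares of 0.25 m and turn numbers shares of 90 degrees, none past 1 either way. Its arguments: {"type":"object","properties":{"deltas":{"type":"array","items":{"type":"array","items":{"type":"number","minimum":-1,"maximum":1}}},"grip":{"type":"number"}},"required":["deltas"]}

```bash
mkdir -p pics; ls; cat > h.py <<'E'
import numpy as np, cv2
from cell import get_state, snapshot, calibration, job_done, hold_point_z
def pts(name, depth, st=None):
    c=calibration(name); K=np.array(c["intrinsics"])
    v,u=np.mgrid[0:384,0:512]
    P=np.stack([(u-K[0,2])/K[0,0]*depth,(v-K[1,2])/K[1,1]*depth,depth],-1)
    if name=="wrist":
        M=np.array(c["mount"]); P=P@M[:3,:3].T+M[:3,3]
        return P@np.array(st["orientation"]).T+np.array(st["ee_pos"])
    return (P-np.array(c["t"]))@np.array(c["R"])
E
python3 - <<'E'
from h import *
s=get_state(); print({k:np.round(v,3) for k,v in s.items()}, hold_point_z)
a,d=snapshot("top"); b,e=snapshot("scene")
np.savez("s0.npz",a=a,d=d,b=b,e=e)
cv2.imwrite("pics/top0.png",a); cv2.imwrite("pics/scene0.png",b)
for n in("top","scene"):
    c=calibration(n); print(n,-np.array(c["R"]).T@np.array(c["t"]),np.round(c["R"],2).tolist())
E
```

```text
pics
{'time_s': np.float64(0.0), 'qpos': array([ 1.212,  0.333, -0.065,  1.461,  0.022,  1.35 , -0.089]), 'joint_vel': array([-0.001, -0.   ,  0.001, -0.   , -0.   ,  0.   ,  0.001]), 'effort': array([ 0.0000e+00, -6.2326e+01,  2.5000e-02, -3.8990e+01, -6.1000e-02,
        4.0000e-02,  0.0000e+00]), 'ee_pos': array([ 0.206, -0.59 ,  0.222]), 'orientation': array([[ 0.944,  0.33 , -0.001],
       [ 0.33 , -0.944,  0.001],
       [-0.   , -0.001, -1.   ]]), 'force': array([ 0.358, -0.201,  0.414]), 'torque': array([0.002, 0.045, 0.003]), 'finger_force': np.float64(0.0), 'gripper_width': np.float64(0.087)} 0.0187
top [ 0.51070864 -0.05100315  1.4303599 ] [[0.01, -1.0, -0.02], [-1.0, -0.01, -0.07], [0.07, 0.02, -1.0]]
scene [-0.08277104  0.49251575  0.64799112] [[-0.62, -0.78, -0.02], [-0.4, 0.33, -0.85], [0.68, -0.52, -0.52]]
```

View pics/top0.png

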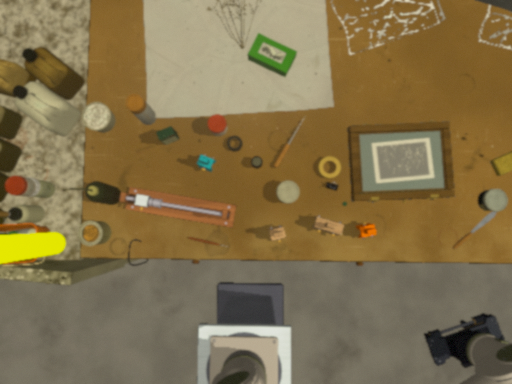

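View pics/scene0.png

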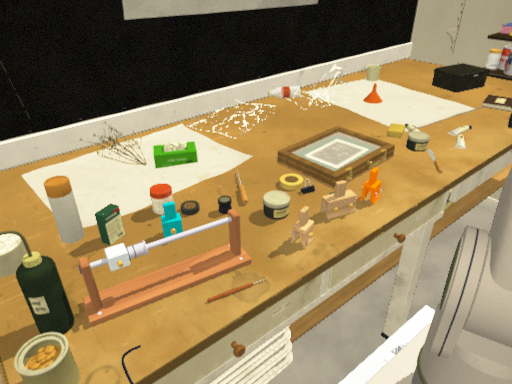

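The top view shows the rail at about (130–235, 190–225) with the stop housing near (142,200). The short carrier is at (277,233), the long one at (329,226), and the orange look-alike at (368,230). Next I'll measure these from depth.

```bash
python3 - <<'E'
from h import *
z=np.load("s0.npz"); P=pts("top",z["d"]); Q=pts("scene",z["e"])
print("table z",np.median(P[205:215,250:265,2]))
def box(n,P,m,u0,u1,v0,v1,zl,zh):
    S=P[v0:v1,u0:u1].reshape(-1,3); S=S[(S[:,2]>zl)&(S[:,2]<zh)]
    print(n,len(S),S.mean(0).round(4),S.min(0).round(3),S.max(0).round(3)); return S
box("short all",P,0,262,295,220,245,.015,.13)
for lo,hi in((.085,.115),(.04,.07)):
    S=box("short",P,0,262,295,220,245,lo,hi)
    if len(S)>5: print(cv2.minAreaRect(S[:,:2].astype(np.float32)*1000))
S=box("long tab",P,0,305,350,210,240,.085,.115)
S=box("rail",P,0,115,245,180,232,.112,.16)
for p in sorted(S.tolist(),key=lambda p:-p[1])[::6]: print(np.round(p,3))
# scene cam
box("sc short",Q,0,288,315,205,252,.015,.12)
S=box("sc short top",Q,0,288,315,205,252,.085,.12)
S=box("sc rail",Q,0,130,230,210,275,.112,.15)
for p in sorted(S.tolist(),key=lambda p:-p[1])[::25]: print(np.round(p,3))
I=np.load("s0.npz")
c=np.hstack([cv2.resize(I["b"][195:255,280:320],None,fx=8,fy=8,interpolation=2),cv2.resize(I["a"][215:245,262:282+13],None,fx=12,fy=16,interpolation=2)])
cv2.imwrite("pics/crop0.png",c)
E
```

```text
table z -0.0015124561310201567
short all 180 [ 0.4667 -0.1098  0.0637] [ 0.44  -0.136  0.021] [ 0.494 -0.083  0.107]
short 40 [ 0.4673 -0.1102  0.1011] [ 0.46  -0.124  0.088] [ 0.476 -0.095  0.107]
((467.2239990234375, -110.3749771118164), (13.356683731079102, 29.022855758666992), 14.527374267578125)
short 122 [ 0.4674 -0.1094  0.0551] [ 0.441 -0.136  0.042] [ 0.488 -0.083  0.062]
((462.8431091308594, -111.1190414428711), (44.253929138183594, 49.52383041381836), 14.253681182861328)
long tab 41 [ 0.4954 -0.2818  0.0994] [ 0.487 -0.295  0.089] [ 0.503 -0.268  0.105]
rail 665 [0.5576 0.2498 0.1283] [0.513 0.05  0.112] [0.596 0.399 0.145]
[0.586 0.399 0.127]
[0.583 0.395 0.129]
[0.595 0.394 0.135]
[0.589 0.391 0.132]
[0.57  0.39  0.135]
[0.592 0.388 0.133]
[0.564 0.387 0.114]
[0.567 0.385 0.13 ]
[0.567 0.383 0.125]
[0.573 0.382 0.129]
[0.57  0.38  0.133]
[0.586 0.379 0.138]
[0.577 0.378 0.122]
[0.58  0.374 0.125]
[0.577 0.367 0.124]
[0.571 0.363 0.116]
[0.58  0.358 0.123]
[0.574 0.355 0.123]
[0.558 0.347 0.135]
[0.558 0.344 0.136]
[0.567 0.342 0.133]
[0.561 0.34  0.137]
[0.59  0.338 0.13
[... 1890 characters left out ...]
[ 0.456 -0.123  0.086] [ 0.474 -0.092  0.103]
sc rail 714 [0.5464 0.2101 0.1227] [0.523 0.065 0.112] [0.57  0.312 0.135]
[0.55  0.312 0.114]
[0.553 0.303 0.118]
[0.551 0.299 0.122]
[0.566 0.295 0.132]
[0.561 0.291 0.13 ]
[0.564 0.287 0.131]
[0.547 0.283 0.124]
[0.548 0.278 0.121]
[0.56  0.275 0.133]
[0.554 0.267 0.116]
[0.552 0.259 0.118]
[0.551 0.25  0.12 ]
[0.552 0.24  0.114]
[0.549 0.232 0.12 ]
[0.549 0.222 0.12 ]
[0.551 0.213 0.123]
[0.547 0.203 0.123]
[0.542 0.193 0.124]
[0.542 0.184 0.117]
[0.537 0.174 0.122]
[0.545 0.164 0.124]
[0.536 0.154 0.124]
[0.54  0.143 0.125]
[0.535 0.132 0.115]
[0.537 0.121 0.122]
[0.528 0.111 0.122]
[0.528 0.1   0.12 ]
[0.528 0.089 0.123]
[0.532 0.074 0.123]
```

View pics/crop0.png

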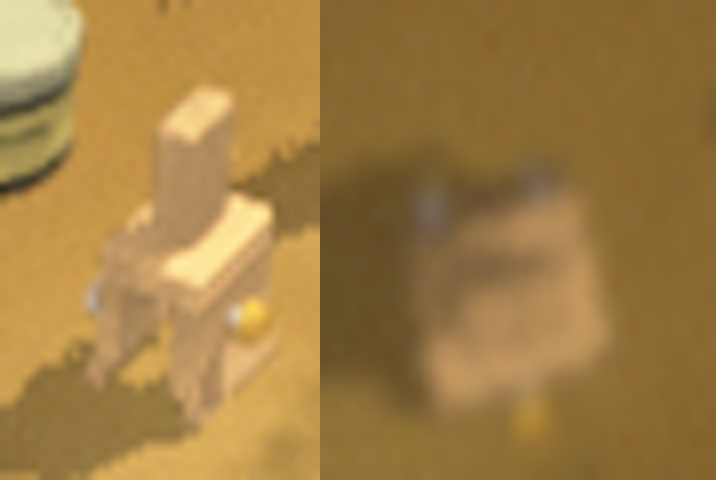

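Left crop: the short carrier's tab, with a brass thumbscrew on the -x leg at crop (250,315). Its grip is at about (0.465, -0.107) with yaw about +14.5°, and the heights agree with the given sizes. I'll move above it.

Request:
play_rows(
  deltas=[
    [0.05,-0.05,0,0],
    [0.16,-0.15,0,0],
    [0.28,-0.26,0,0],
    [0.4,-0.37,0,0],
    [0.52,-0.48,0,0],
    [0.64,-0.59,0,0],
    [0.74,-0.68,0,0],
    [0.81,-0.74,0,0],
  ],
  grip=1,
)

```text
time_s: 1.1
ee_pos: [0.3371, -0.346, 0.2225]
orientation: [[0.943, 0.332, -0.0], [0.332, -0.943, -0.0], [-0.0, 0.0, -1.0]]
force: [0.3, 0.0, 0.5]
gripper_width: 0.0871
finger_force: 0.0
```

Request:
play_rows(
  deltas=[
    [0.1,-0.09,0,-0.1],
    [0.22,-0.2,0,-0.22],
    [0.34,-0.31,0,-0.34],
    [0.46,-0.42,0,-0.46],
    [0.58,-0.53,0,-0.58],
    [0.7,-0.64,0,-0.7],
    [0.78,-0.71,0,-0.82],
    [0.81,-0.74,0,-0.94],
  ],
)

```text
time_s: 2.1
ee_pos: [0.4665, -0.1044, 0.2224]
orientation: [[-0.242, 0.97, -0.0], [0.97, 0.242, -0.0], [-0.0, -0.0, -1.0]]
force: [0.4, -0.5, -0.1]
gripper_width: 0.0868
finger_force: 0.0
```

Request:
play_rows(
  deltas=[
    [0,0,0,0],
    [0,0,0,0],
  ],
)

```text
time_s: 2.35
ee_pos: [0.4659, -0.1075, 0.2225]
orientation: [[-0.228, 0.974, -0.0], [0.974, 0.228, -0.001], [-0.001, -0.0, -1.0]]
force: [-0.4, 0.1, -0.0]
gripper_width: 0.0869
finger_force: 0.0
```

```bash
python3 - <<'E'
from h import *
s=get_state(); a,d=snapshot("wrist"); np.savez("w1.npz",a=a,d=d); cv2.imwrite("pics/w1.png",a)
print(s["ee_pos"],np.round(s["orientation"],3).tolist(),np.round(calibration("wrist")["mount"],3).tolist())
P=pts("wrist",d,s)
m=(P[...,2]>.085)&(P[...,2]<.12)&(abs(P[...,0]-.465)<.04)&(abs(P[...,1]+.107)<.05)
S=P[m]; print(len(S),np.argwhere(m).mean(0),S.mean(0),np.median(S,0)); print(cv2.minAreaRect(S[:,:2].astype(np.float32)*1000))
z=np.load("s0.npz"); 
for n,k in(("top","d"),("scene","e")):
    R=pts(n,z[k]); 
    m=(R[...,2]>.112)&(R[...,2]<.135)&(R[...,1]>.09)&(R[...,1]<.24)&(abs(R[...,0]-.54)<.03); p=R[m]
    x0,s_=np.polyfit(p[:,1]-.17,p[:,0],1)[::-1]; print(n,"rail x at y=.17",x0,"yaw",-np.arctan(s_))
E
```

```text
[ 0.46590187 -0.1075402   0.22245172] [[-0.228, 0.974, -0.0], [0.974, 0.228, -0.001], [-0.001, -0.0, -1.0]] [[0.0, -0.961, -0.276, 0.075], [1.0, 0.0, 0.001, 0.0], [-0.001, -0.276, 0.961, -0.163], [0.0, 0.0, 0.0, 1.0]]
361 [189.1634349 254.8033241] [ 0.46830646 -0.10712436  0.10180245] [ 0.46825281 -0.10691516  0.10249103]
((468.4088134765625, -108.5389404296875), (14.03250789642334, 29.270870208740234), 13.841381072998047)
top rail x at y=.17 0.5451867417466674 yaw -0.16105825952487152
scene rail x at y=.17 0.5411728647784015 yaw -0.159798957497994
```

View pics/w1.png

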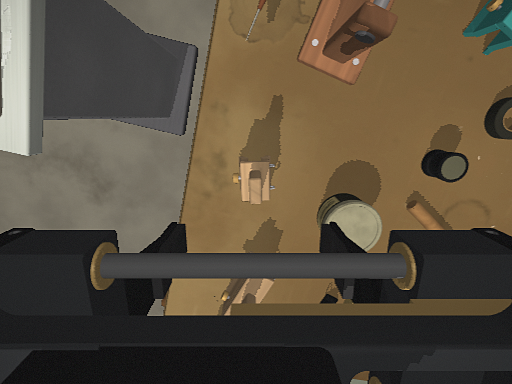

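The wrist view shows the carrier's tab between the open fingers' line, at pixel (255,189), which is world (0.468, -0.108) and yaw 13.8°. I'll descend and grip.

Request:
play_rows(
  deltas=[
    [0,0.01,0.08,-0.005],
    [0,0.01,0.2,-0.005],
    [0,0.01,0.32,-0.005],
    [0,0.01,0.44,-0.005],
    [0,0.01,0.54,-0.005],
    [0,0.01,0.6,-0.005],
    [0,0.01,0.634,-0.005],
    [0,0.01,0.634,-0.005],
  ],
)

```text
time_s: 3.4
ee_pos: [0.4688, -0.1068, 0.0641]
orientation: [[-0.239, 0.971, -0.0], [0.971, 0.239, 0.0], [0.0, -0.0, -1.0]]
force: [0.5, 0.4, 0.2]
gripper_width: 0.0869
finger_force: 0.0
```

Request:
play_rows(
  deltas=[
    [0,0,0,0],
    [0,0,0,0],
    [0,0,0,0],
    [0,0,0,0],
    [0,0,0,0],
    [0,0,0,0],
    [0,0,0,0],
    [0,0,0,0],
  ],
  grip=0,
)

```text
time_s: 4.4
ee_pos: [0.4689, -0.1068, 0.0641]
orientation: [[-0.24, 0.971, 0.0], [0.971, 0.24, -0.0], [-0.0, 0.0, -1.0]]
force: [-0.8, -1.1, -0.1]
gripper_width: 0.015
finger_force: 0.1
```

Request:
play_rows(
  deltas=[
    [0,0,0,0],
    [0,0,0,0],
    [0,0,-0.06,0],
    [0,0,-0.18,0],
    [0,0,-0.32,0],
    [0,0,-0.48,0],
    [0,0,-0.6,0],
    [0,0,-0.68,0],
  ],
)

```text
time_s: 5.4
ee_pos: [0.4692, -0.1066, 0.2367]
orientation: [[-0.24, 0.971, 0.002], [0.971, 0.24, -0.001], [-0.001, 0.002, -1.0]]
force: [0.7, 0.5, -0.6]
gripper_width: 0.014
finger_force: 30.0
```

```bash
python3 - <<'E'
from h import *
s=get_state(); print(s["ee_pos"],s["gripper_width"],s["finger_force"],s["force"])
R=np.array(s["orientation"])
r=0.16; ax=np.array([np.sin(r),np.cos(r),0])   # rail +y dir
# housing extents along the rail, from top and scene
z=np.load("s0.npz")
for n,k in(("top","d"),("scene","e")):
    Q=pts(n,z[k]).reshape(-1,3); im=z["a" if n=="top" else "b"].reshape(-1,3).astype(int)
    m=(Q[:,2]>.105)&(Q[:,2]<.15)&(Q[:,1]>.04)&(Q[:,1]<.41)&(abs(Q[:,0]-.545-.16*(Q[:,1]-.17))<.035)
    q=Q[m]; al=(q-[.545,.17,0])@ax; lat=(q-[.545,.17,0])@[np.cos(r),-np.sin(r),0]
    for b in np.arange(-.12,.23,.01):
        w=(al>=b)&(al<b+.01)
        if w.sum()>2: print(n,round(b,2),w.sum(),"zmax %.3f lat %.3f..%.3f"%(np.percentile(q[w,2],95),*np.percentile(lat[w],[5,95])),im[m][w].mean(0).astype(int))
E
```

```text
[ 0.46922543 -0.10655361  0.23670604] 0.013955783287341006 29.989050216972828 [ 0.66358788  0.54020027 -0.64474997]
top -0.12 33 zmax 0.139 lat -0.014..0.013 [ 49  87 135]
top -0.11 28 zmax 0.138 lat -0.013..0.013 [ 52  92 143]
top -0.1 12 zmax 0.128 lat -0.005..0.005 [104 113 130]
top -0.09 11 zmax 0.127 lat -0.004..0.005 [136 140 152]
top -0.08 11 zmax 0.126 lat -0.005..0.005 [135 141 152]
top -0.07 11 zmax 0.126 lat -0.005..0.005 [137 142 154]
top -0.06 11 zmax 0.126 lat -0.005..0.005 [135 140 153]
top -0.05 10 zmax 0.127 lat -0.003..0.005 [140 145 155]
top -0.04 13 zmax 0.127 lat -0.005..0.005 [135 139 151]
top -0.03 10 zmax 0.128 lat -0.004..0.005 [139 143 154]
top -0.02 12 zmax 0.126 lat -0.005..0.005 [137 141 153]
top -0.01 13 zmax 0.127 lat -0.004..0.006 [139 144 157]
top -0.0 11 zmax 0.126 lat -0.005..0.005 [136 142 155]
top 0.01 11 zmax 0.126 lat -0.004..0.006 [135 140 154]
top 0.02 13 zmax 0.127 lat -0.005..0.005 [138 143 155]
top 0.03 12 zmax 0.127 lat -0.004..0.006 [136 142 155]
top 0.04 11 zmax 0.128 lat -0.006..0.004 [138 142 155]
top 0.05 11 zmax 0.126 lat -0.005..0.0
[... 2258 characters left out ...]
192 195 203]
scene 0.11 60 zmax 0.132 lat -0.014..0.000 [199 201 208]
scene 0.12 63 zmax 0.132 lat -0.014..0.000 [183 185 192]
scene 0.13 62 zmax 0.132 lat -0.014..0.001 [198 199 205]
scene 0.14 100 zmax 0.137 lat -0.020..0.010 [203 211 210]
scene 0.15 114 zmax 0.138 lat -0.021..0.010 [213 224 225]
scene 0.16 120 zmax 0.137 lat -0.030..0.010 [192 217 225]
scene 0.17 121 zmax 0.138 lat -0.020..0.011 [217 224 222]
scene 0.18 57 zmax 0.136 lat -0.019..0.008 [186 195 197]
scene 0.19 32 zmax 0.125 lat -0.007..0.001 [184 188 198]
scene 0.2 33 zmax 0.125 lat -0.008..0.000 [192 198 207]
scene 0.21 67 zmax 0.135 lat -0.017..0.008 [104 139 182]
scene 0.22 117 zmax 0.135 lat -0.018..0.009 [ 64 111 171]
```

Gripped: 14 mm opening at 30 N. The rail's yaw is about -0.16 rad, the bare rod spans s = -0.10 to +0.097 and the stop face is at about s = 0.097. I'll go above s = -0.025 (the carrier's near end will be about 7 cm short of the face).

Request:
play_rows(
  deltas=[
    [0.05,0.03,0,0.02],
    [0.17,0.1,0,0.06],
    [0.31,0.18,0,0.1],
    [0.46,0.26,0,0.14],
    [0.61,0.35,0,0.18],
    [0.75,0.43,0,0.22],
    [0.86,0.495,0,0.245],
    [0.911,0.525,0,0.257],
  ],
)

```text
time_s: 6.4
ee_pos: [0.5414, 0.1481, 0.235]
orientation: [[0.159, 0.987, 0.0], [0.987, -0.159, 0.001], [0.001, 0.0, -1.0]]
force: [-0.5, -0.9, -1.0]
gripper_width: 0.0133
finger_force: 30.0
```

Request:
play_rows(
  deltas=[
    [0,0,0,0],
    [0,0,0,0],
    [0,0,0,0],
  ],
)

```text
time_s: 6.78
ee_pos: [0.5416, 0.1448, 0.2343]
orientation: [[0.162, 0.987, 0.0], [0.987, -0.162, -0.001], [-0.001, 0.0, -1.0]]
force: [-0.5, -0.6, -0.6]
gripper_width: 0.0139
finger_force: 30.0
```

```bash
python3 - <<'E'
from h import *
s=get_state(); a,d=snapshot("wrist"); b,e=snapshot("scene")
np.savez("w2.npz",a=a,d=d,b=b,e=e)
cv2.imwrite("pics/w2.png",np.hstack([cv2.resize(a,(400,300)),cv2.resize(b[100:340,60:380],(400,300))]))
print(s["ee_pos"],np.round(s["orientation"],3).tolist(),s["force"])
P=pts("wrist",d,s); Q=pts("scene",e)
O=np.array([.545,.17,0]); r=.16
for n,p in(("wrist",P.reshape(-1,3)),("scene",Q.reshape(-1,3))):
    al=(p-O)@[np.sin(r),np.cos(r),0]; lat=(p-O)@[np.cos(r),-np.sin(r),0]
    m=(p[:,2]>.105)&(p[:,2]<.15)&(abs(lat)<.03)
    for b_ in np.arange(-.13,.20,.01):
        w=m&(al>=b_)&(al<b_+.01)
        if w.sum()>4: print(n,round(b_,2),w.sum(),"zmax %.3f lat %.4f..%.4f"%(np.percentile(p[w,2],95),*np.percentile(lat[w],[3,97])))
E
```

```text
[0.54162339 0.14475251 0.23427861] [[0.162, 0.987, 0.0], [0.987, -0.162, -0.001], [-0.001, 0.0, -1.0]] [-0.47393131 -0.60527154 -0.59335247]
wrist -0.03 90 zmax 0.128 lat -0.0040..0.0065
wrist -0.02 106 zmax 0.128 lat -0.0039..0.0065
wrist -0.01 103 zmax 0.128 lat -0.0038..0.0064
wrist -0.0 108 zmax 0.128 lat -0.0037..0.0064
wrist 0.01 109 zmax 0.127 lat -0.0037..0.0064
wrist 0.02 120 zmax 0.128 lat -0.0036..0.0063
wrist 0.03 124 zmax 0.127 lat -0.0046..0.0066
wrist 0.04 143 zmax 0.128 lat -0.0045..0.0073
wrist 0.05 143 zmax 0.128 lat -0.0044..0.0073
wrist 0.06 143 zmax 0.128 lat -0.0043..0.0072
wrist 0.07 145 zmax 0.127 lat -0.0042..0.0072
wrist 0.08 151 zmax 0.128 lat -0.0041..0.0071
wrist 0.09 156 zmax 0.128 lat -0.0040..0.0071
wrist 0.1 437 zmax 0.136 lat -0.0119..0.0144
wrist 0.11 355 zmax 0.135 lat -0.0109..0.0131
wrist 0.12 374 zmax 0.135 lat -0.0108..0.0131
wrist 0.13 484 zmax 0.135 lat -0.0126..0.0141
wrist 0.14 274 zmax 0.139 lat -0.0159..0.0182
scene -0.12 30 zmax 0.135 lat -0.0167..0.0133
scene -0.11 75 zmax 0.135 lat -0.0174..0.0118
scene -0.1 62 zmax 0.134 lat -0.0156..
[... 623 characters left out ...]
25 lat -0.0080..0.0014
scene 0.05 27 zmax 0.125 lat -0.0063..0.0026
scene 0.06 27 zmax 0.125 lat -0.0086..0.0010
scene 0.07 26 zmax 0.124 lat -0.0072..0.0022
scene 0.08 27 zmax 0.125 lat -0.0069..0.0006
scene 0.09 28 zmax 0.125 lat -0.0077..0.0021
scene 0.1 59 zmax 0.134 lat -0.0157..0.0069
scene 0.11 59 zmax 0.132 lat -0.0143..0.0039
scene 0.12 63 zmax 0.131 lat -0.0147..0.0026
scene 0.13 62 zmax 0.132 lat -0.0140..0.0020
scene 0.14 102 zmax 0.138 lat -0.0201..0.0116
scene 0.15 109 zmax 0.137 lat -0.0248..0.0130
scene 0.16 114 zmax 0.138 lat -0.0290..0.0131
scene 0.17 122 zmax 0.137 lat -0.0199..0.0138
scene 0.18 56 zmax 0.136 lat -0.0185..0.0103
scene 0.19 33 zmax 0.125 lat -0.0076..0.0014
```

View pics/w2.png

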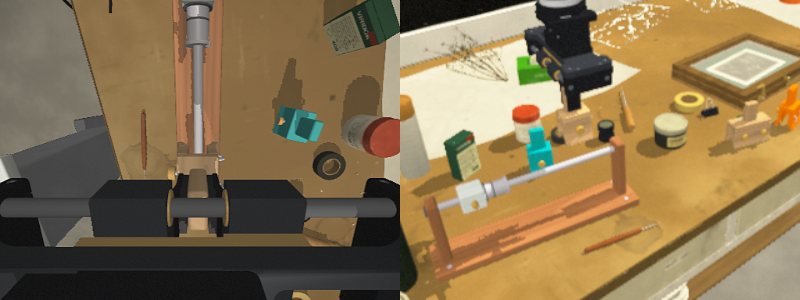

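The wrist view (left) shows the rod running straight out from the held carrier, with the rod centre 1.3 mm lateral against the TCP's 0.7 mm. The flange face is at s ≈ 0.099. The scene view (right) shows the carrier hanging above the bare part. I'll lower it.

Request:
play_rows(
  deltas=[
    [0,0.003,0.03,0],
    [0,0.003,0.08,0],
    [0,0.003,0.14,0],
    [0,0.003,0.2,0],
    [0,0.003,0.25,0],
    [0,0.003,0.29,0],
    [0,0.003,0.32,0],
    [0,0.003,0.32,0],
  ],
)

```text
time_s: 7.88
ee_pos: [0.5422, 0.1457, 0.1536]
orientation: [[0.161, 0.987, -0.001], [0.987, -0.161, -0.0], [-0.0, -0.001, -1.0]]
force: [0.5, -1.3, -0.4]
gripper_width: 0.0141
finger_force: 30.0
```

Request:
play_rows(
  deltas=[
    [0,0,0.012,0],
    [0,0,0.024,0],
    [0,0,0.036,0],
    [0,0,0.036,0],
  ],
)

```text
time_s: 8.38
ee_pos: [0.5424, 0.1458, 0.1451]
orientation: [[0.161, 0.987, 0.0], [0.987, -0.161, -0.0], [-0.0, 0.0, -1.0]]
force: [0.4, -0.1, 0.1]
gripper_width: 0.0136
finger_force: 30.0
```

Request:
play_rows(
  deltas=[
    [0,0,0.004,0],
    [0,0,0.004,0],
    [0,0,0.004,0],
  ],
)

```text
time_s: 8.75
ee_pos: [0.5425, 0.1458, 0.145]
orientation: [[0.161, 0.987, 0.001], [0.987, -0.161, -0.0], [-0.0, 0.001, -1.0]]
force: [-3.8, -1.8, 7.9]
gripper_width: 0.0142
finger_force: 30.0
```

Request:
play_rows(
  deltas=[
    [0,0,0.004,0],
    [0,0,0.004,0],
    [0,0,0.004,0],
  ],
)

```text
time_s: 9.12
ee_pos: [0.5426, 0.1458, 0.1449]
orientation: [[0.161, 0.987, 0.001], [0.987, -0.161, -0.001], [-0.001, 0.001, -1.0]]
force: [-7.5, -2.2, 17.7]
gripper_width: 0.0138
finger_force: 30.0
```

Request:
play_rows(
  deltas=[
    [0,0,-0.006,0],
    [0,0,-0.006,0],
    [0,0,-0.006,0],
  ],
)

```text
time_s: 9.5
ee_pos: [0.5426, 0.1458, 0.145]
orientation: [[0.161, 0.987, 0.001], [0.987, -0.161, -0.0], [0.0, 0.001, -1.0]]
force: [-2.3, -1.1, 6.1]
gripper_width: 0.0137
finger_force: 30.0
```

```bash
python3 - <<'E'
from h import *
s=get_state(); print(s["force"],s["torque"],s["ee_pos"])
a,d=snapshot("scene"); b,_=snapshot("wrist")
cv2.imwrite("pics/s3.png",np.hstack([cv2.resize(a[140:300,80:260],(450,400),interpolation=2),cv2.resize(b[0:300,130:350],(293,400),interpolation=2)]))
E
```

```text
[-2.25510565 -1.114321    6.12056447] [-0.2030908   0.46146056  0.02656213] [0.54255037 0.14579242 0.14501831]
```

View pics/s3.png

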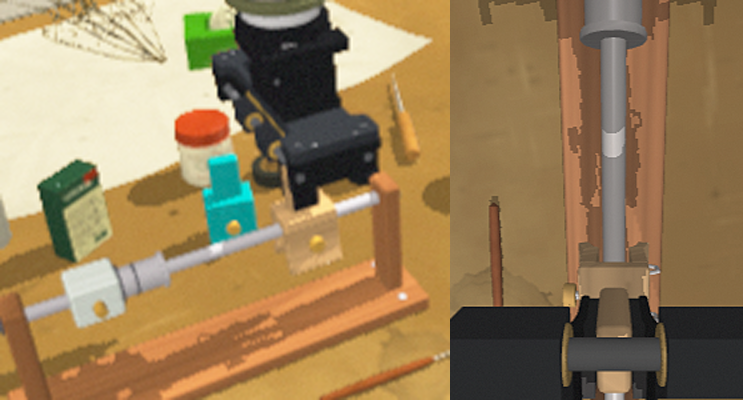

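It sits astride the rod, roof on top, about 7 cm from the flange. Left: carrier at (310,235), flange at (165,268). Right: the rod enters the slot squarely. I'll slide it now.

Request:
play_rows(
  deltas=[
    [0.02,0,0,0],
    [0.07,0,0,0],
    [0.13,0,0,0],
    [0.19,0,0,0],
    [0.25,0,0,0],
    [0.3,0,0,0],
    [0.34,0,0,0],
    [0.36,0,0,0],
  ],
)

```text
time_s: 10.6
ee_pos: [0.5575, 0.2341, 0.145]
orientation: [[0.161, 0.987, 0.001], [0.987, -0.161, -0.001], [-0.001, 0.001, -1.0]]
force: [-1.4, -5.3, 7.6]
gripper_width: 0.0139
finger_force: 30.0
```

Request:
play_rows(
  deltas=[
    [0,0,0,0],
    [0,0,0,0],
  ],
)

```text
time_s: 10.85
ee_pos: [0.5575, 0.2346, 0.145]
orientation: [[0.161, 0.987, 0.002], [0.987, -0.161, 0.0], [0.0, 0.001, -1.0]]
force: [1.0, -0.6, 5.1]
gripper_width: 0.014
finger_force: 30.0
```

Request:
play_rows(
  deltas=[
    [0.01,0,0,0],
    [0.02,0,0,0],
    [0.028,0,0,0],
    [0.028,0,0,0],
  ],
)

```text
time_s: 11.35
ee_pos: [0.5587, 0.2407, 0.145]
orientation: [[0.162, 0.987, 0.001], [0.987, -0.162, -0.001], [-0.001, 0.001, -1.0]]
force: [-0.5, -3.6, 5.9]
gripper_width: 0.0137
finger_force: 30.0
```

Request:
play_rows(
  deltas=[
    [0.008,0,0,0],
    [0.016,0,0,0],
    [0.016,0,0,0],
    [0.016,0,0,0],
  ],
)

```text
time_s: 11.85
ee_pos: [0.5594, 0.2446, 0.145]
orientation: [[0.162, 0.987, 0.001], [0.987, -0.162, -0.001], [-0.001, 0.002, -1.0]]
force: [0.0, -3.2, 7.2]
gripper_width: 0.0138
finger_force: 30.0
```

Request:
play_rows(
  deltas=[
    [0.008,0,0,0],
    [0.016,0,0,0],
    [0.016,0,0,0],
    [0.016,0,0,0],
  ],
)

```text
time_s: 12.35
ee_pos: [0.56, 0.2484, 0.145]
orientation: [[0.162, 0.987, 0.001], [0.987, -0.162, -0.001], [-0.001, 0.001, -1.0]]
force: [-0.7, -4.1, 6.7]
gripper_width: 0.0135
finger_force: 30.0
```

```bash
cat > m.py <<'E'
from h import *
import sys
s=get_state(); a,d=snapshot("wrist"); b,e=snapshot("scene"); t,f=snapshot("top")
O=np.array([.545,.17,0]); r=.16
print("TCP s",(np.array(s["ee_pos"])-O)@[np.sin(r),np.cos(r),0],s["force"])
for n,p in(("wrist",pts("wrist",d,s)),("scene",pts("scene",e)),("top",pts("top",f))):
    p=p.reshape(-1,3); al=(p-O)@[np.sin(r),np.cos(r),0]; lat=(p-O)@[np.cos(r),-np.sin(r),0]
    m=(p[:,2]>.12)&(p[:,2]<.145)&(abs(lat)<.025)
    print(n,[(round(x*1000),round(float(np.percentile(p[w,2],95))*1000),int(w.sum())) for x in np.arange(.06,.2,.004) if (w:=m&(al>=x)&(al<x+.004)).sum()>2])
np.savez("m.npz",a=a,d=d,b=b,e=e)
cv2.imwrite("pics/%s.png"%sys.argv[1],np.hstack([cv2.resize(b[190:290,70:200],(520,400),interpolation=2),cv2.resize(a[60:260,190:320],(260,400),interpolation=2)]))
E
python3 m.py m1
```

```text
TCP s 0.07982101135877231 [-0.71969235 -4.12324757  6.68442857]
wrist [(84, 139, 45), (88, 140, 206), (92, 143, 345), (96, 140, 310), (100, 139, 454), (104, 136, 289), (108, 134, 216), (112, 134, 213), (116, 135, 218), (120, 134, 222), (124, 134, 225), (128, 135, 234), (132, 134, 235), (136, 135, 219), (140, 139, 328), (144, 140, 350), (148, 140, 403), (152, 140, 412), (156, 140, 461), (160, 140, 487), (164, 140, 477), (168, 140, 467), (172, 140, 433), (176, 140, 456), (180, 139, 162), (184, 128, 133), (188, 128, 137), (192, 128, 137), (196, 128, 145)]
scene [(60, 138, 22), (64, 140, 21), (68, 138, 20), (72, 144, 21), (76, 138, 21), (80, 137, 21), (84, 137, 21), (88, 143, 23), (92, 142, 36), (96, 137, 31), (100, 137, 36), (104, 134, 25), (108, 133, 20), (112, 132, 19), (116, 131, 19), (120, 133, 18), (124, 131, 20), (128, 132, 18), (132, 131, 20), (136, 132, 17), (140, 136, 26), (144, 137, 33), (148, 137, 32), (152, 137, 34), (156, 138, 36), (160, 137, 36), (164, 137, 36), (168, 137, 36), (172, 138, 37), (176, 137, 37), (180, 137, 25), (184, 125, 9), (188, 125, 8), (192, 125, 8), (196, 125, 9)]
top [(60, 142, 8)]
```

View pics/m1.png

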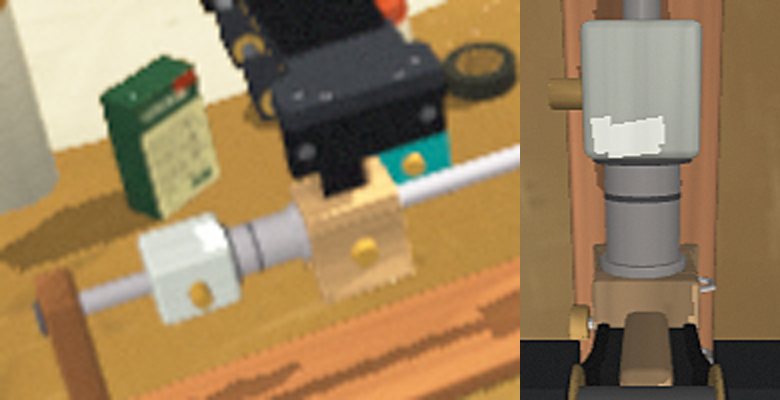

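The left view shows the carrier at the flange. The right view shows the dark line at (640,197) still well short of the ring at (640,162). I'll read their places along the rail from the wrist depth.

```bash
cat > l.py <<'E'
from h import *
s=get_state(); z=np.load("m.npz"); P=pts("wrist",z["d"],s); O=np.array([.545,.17,0]); r=.16
for v in range(134,202):
    p=P[v,246:253]; q=np.median(p,0); print(v,"s %.1f z %.1f"%((q-O)@[np.sin(r),np.cos(r),0]*1000,q[2]*1000),z["a"][v,246:253].mean(0).astype(int))
E
python3 l.py
```

```text
134 s 145.1 z 138.6 [211 221 219]
135 s 144.5 z 139.4 [211 220 219]
136 s 143.9 z 138.7 [211 223 222]
137 s 143.2 z 138.3 [177 188 187]
138 s 142.6 z 138.1 [111 118 117]
139 s 142.0 z 136.3 [76 81 79]
140 s 141.4 z 137.5 [65 64 65]
141 s 140.7 z 137.3 [64 63 64]
142 s 140.1 z 137.0 [56 55 56]
143 s 139.3 z 133.9 [142 144 148]
144 s 138.6 z 134.0 [134 135 139]
145 s 138.0 z 134.3 [131 132 137]
146 s 137.3 z 134.1 [131 132 136]
147 s 136.7 z 134.2 [131 132 136]
148 s 136.0 z 134.0 [131 132 136]
149 s 135.4 z 133.9 [131 133 136]
150 s 134.8 z 133.8 [130 132 136]
151 s 134.2 z 134.0 [130 133 136]
152 s 133.6 z 134.0 [130 132 136]
153 s 132.8 z 133.7 [131 132 136]
154 s 132.3 z 134.2 [131 132 136]
155 s 131.9 z 134.0 [130 132 136]
156 s 131.0 z 134.1 [132 133 137]
157 s 130.4 z 133.8 [136 138 143]
158 s 129.7 z 134.3 [ 98  98 101]
159 s 129.2 z 134.5 [61 60 60]
160 s 128.5 z 134.5 [63 62 62]
161 s 127.8 z 134.3 [ 98  99 101]
162 s 127.2 z 134.1 [136 139 143]
163 s 126.4 z 133.6 [131 133 137]
164 s 125.8 z 133.8 [129 131 135]
165 s 125.0 z 133.5 [130 132 136]
166 s 124.5 z 133.9 [130 132 1
[... 490 characters left out ...]
5 z 134.1 [129 131 135]
182 s 113.9 z 134.2 [130 131 135]
183 s 113.2 z 133.8 [130 131 135]
184 s 112.4 z 133.8 [129 131 135]
185 s 111.8 z 134.0 [129 132 135]
186 s 111.1 z 134.4 [129 131 135]
187 s 110.3 z 133.6 [129 131 135]
188 s 109.6 z 133.6 [129 131 135]
189 s 108.9 z 133.4 [130 131 135]
190 s 108.3 z 133.9 [129 131 136]
191 s 107.8 z 133.8 [130 132 136]
192 s 107.2 z 134.0 [128 129 133]
193 s 106.7 z 135.3 [89 91 93]
194 s 106.3 z 136.1 [141 143 147]
195 s 105.5 z 136.0 [131 133 137]
196 s 104.9 z 136.3 [131 133 137]
197 s 104.3 z 136.5 [131 132 136]
198 s 103.5 z 135.8 [134 133 134]
199 s 102.6 z 135.6 [ 75  95 113]
200 s 102.5 z 136.9 [ 74 102 126]
201 s 102.3 z 139.0 [ 92 125 153]
```

The line is at s = 128.7 and the ring front at about 139.7, so the sleeve is only at or just past contact. I'll push 6 mm further, slowly.

Request:
play_rows(
  deltas=[
    [0.006,0,0,0],
    [0.012,0,0,0],
    [0.018,0,0,0],
    [0.024,0,0,0],
    [0.024,0,0,0],
    [0.024,0,0,0],
  ],
)

```text
time_s: 13.25
ee_pos: [0.5609, 0.2533, 0.145]
orientation: [[0.162, 0.987, 0.001], [0.987, -0.162, -0.003], [-0.003, 0.001, -1.0]]
force: [-3.2, -6.9, 9.3]
gripper_width: 0.0138
finger_force: 30.0
```

```bash
python3 m.py m2 | head -1; python3 l.py | awk '$1<162 || ($1>178&&$1<196)' | grep -v "13[0-9] 13[0-9] 13[0-9]"
```

```text
TCP s 0.08479176941703269 [-3.21407107 -6.87444493  9.27922292]
134 s 150.1 z 139.2 [212 221 219]
135 s 149.5 z 139.5 [213 222 220]
136 s 148.8 z 139.3 [214 223 222]
137 s 148.3 z 139.4 [214 224 221]
138 s 147.7 z 139.2 [147 158 156]
139 s 147.2 z 139.4 [150 160 158]
140 s 146.5 z 139.4 [152 162 160]
141 s 145.9 z 138.8 [153 163 160]
142 s 145.2 z 139.4 [152 162 160]
143 s 144.7 z 138.7 [153 163 161]
144 s 144.0 z 138.8 [139 148 147]
145 s 143.3 z 138.4 [129 137 136]
146 s 142.8 z 137.9 [122 131 129]
147 s 141.9 z 136.3 [79 83 83]
148 s 141.4 z 137.4 [66 65 66]
149 s 140.8 z 137.7 [64 63 64]
150 s 140.3 z 137.5 [56 55 56]
151 s 139.2 z 134.1 [142 143 148]
157 s 135.4 z 133.8 [137 139 143]
158 s 134.7 z 133.8 [ 97  98 100]
159 s 134.1 z 133.9 [62 60 61]
160 s 133.4 z 134.4 [64 62 64]
161 s 133.0 z 134.8 [81 80 82]
180 s 120.3 z 134.3 [129 131 135]
182 s 118.8 z 133.9 [129 132 135]
185 s 116.9 z 134.2 [129 131 135]
186 s 116.1 z 133.8 [129 131 135]
187 s 115.4 z 134.0 [129 131 135]
189 s 114.0 z 133.9 [129 131 135]
190 s 113.5 z 134.2 [129 131 135]
193 s 111.7 z 135.4 [87 89 92]
194 s 111.2 z 136.5 [142 144 149]
```

The line advanced with the carrier by 5 mm, so the sleeve is in by about 6 mm. I'll push about 6 mm more.

Request:
play_rows(
  deltas=[
    [0.006,0,-0.001,0],
    [0.012,0,-0.001,0],
    [0.018,0,-0.001,0],
    [0.024,0,-0.001,0],
    [0.026,0,-0.001,0],
    [0.026,0,-0.001,0],
    [0.026,0,-0.001,0],
  ],
)

```text
time_s: 14.28
ee_pos: [0.5618, 0.2587, 0.1451]
orientation: [[0.163, 0.987, -0.0], [0.987, -0.163, -0.004], [-0.004, 0.001, -1.0]]
force: [-4.3, -10.9, 10.8]
gripper_width: 0.0137
finger_force: 30.0
```

```bash
python3 m.py m3 | head -1; python3 l.py | awk '$1>142&&$1<170 || ($1>188&&$1<198)'
```

```text
TCP s 0.09023177995085913 [ -4.34529704 -10.90086528  10.78299207]
143 s 150.2 z 138.8 [154 164 161]
144 s 149.5 z 139.0 [153 163 161]
145 s 148.8 z 138.9 [153 163 161]
146 s 148.3 z 138.9 [153 163 161]
147 s 147.7 z 139.2 [153 163 160]
148 s 147.0 z 139.2 [152 162 160]
149 s 146.4 z 139.4 [152 162 160]
150 s 145.8 z 138.9 [152 162 160]
151 s 145.2 z 138.7 [153 162 160]
152 s 144.5 z 139.0 [150 160 158]
153 s 143.9 z 138.7 [137 146 145]
154 s 143.2 z 138.3 [127 136 134]
155 s 142.7 z 137.8 [120 127 126]
156 s 141.7 z 137.3 [55 55 56]
157 s 141.1 z 136.9 [67 66 67]
158 s 140.6 z 137.4 [67 66 67]
159 s 140.0 z 137.6 [63 61 63]
160 s 138.8 z 134.2 [66 64 65]
161 s 138.1 z 134.2 [81 80 82]
162 s 137.4 z 134.0 [139 141 145]
163 s 136.8 z 133.7 [132 133 138]
164 s 136.1 z 133.7 [131 132 137]
165 s 135.6 z 133.9 [130 132 136]
166 s 135.0 z 133.9 [130 132 136]
167 s 134.1 z 134.0 [130 132 136]
168 s 133.7 z 133.7 [130 132 136]
169 s 133.0 z 133.9 [130 131 136]
189 s 119.2 z 133.2 [130 131 136]
190 s 118.7 z 133.6 [130 131 135]
191 s 118.0 z 133.6 [130 132 136]
192 s 117.5 z 133.8 [133 135 139]
193 s 117.1 z 135.0 [87 87 91]
194 s 116.6 z 136.5 [135 137 141]
195 s 116.0 z 136.5 [133 134 138]
196 s 115.3 z 135.9 [132 133 138]
197 s 114.7 z 136.4 [132 134 138]
```

View pics/m3.png

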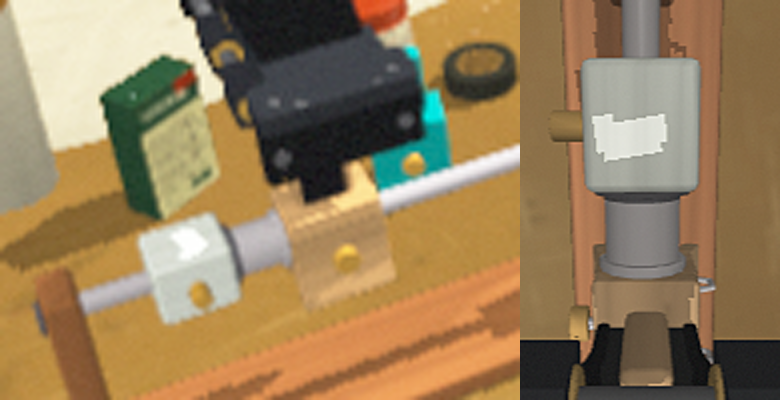

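The line (s ≈ 138.9) now meets the ring, in both views, and the carrier is square and seated against the flange. I'll hold briefly to check that it is steady, and compare with the unpressed flange edge from the earlier picture.

Request:
play_rows(
  deltas=[
    [0,0,0,0],
    [0,0,0,0],
    [0,0,0,0],
    [0,0,0,0],
    [0,0,0,0],
    [0,0,0,0],
    [0,0,0,0],
    [0,0,0,0],
  ],
)

```text
time_s: 15.42
ee_pos: [0.5618, 0.2587, 0.1451]
orientation: [[0.163, 0.987, -0.0], [0.987, -0.163, -0.004], [-0.004, 0.001, -1.0]]
force: [-3.9, -10.3, 11.0]
gripper_width: 0.0137
finger_force: 30.0
```

```bash
python3 - <<'E'
from h import *
R=np.array([[.162,.987,0],[.987,-.162,-.001],[-.001,0,-1]]); O=np.array([.545,.17,0]); r=.16; A=[np.sin(r),np.cos(r),0]
z=np.load("w2.npz"); s0={"orientation":R,"ee_pos":[.54162,.14475,.23428]}
def edge(P,im):
    al=(P-O)@A; lat=(P-O)@[np.cos(r),-np.sin(r),0]
    fl=(P[...,2]>.118)&(P[...,2]<.137)&(abs(abs(lat-.0013)-.0149)<.0012)&(al>.085)&(al<.13)
    return np.percentile(al[fl],[5,50,95]).round(4),int(fl.sum())
print("free",edge(pts("wrist",z["d"],s0),z["a"]))
s=get_state(); a,d=snapshot("wrist"); P=pts("wrist",d,s); print("now",edge(P,a))
print("TCP s",(np.array(s["ee_pos"])-O)@A,s["force"])
P0=pts("wrist",z["d"],s0); al=(P0-O)@A
for v in range(0,384):
    p=P0[v,246:253]; q=np.median(p,0); S=(q-O)@A
    if .094<S<.146 and q[2]>.12: print(v,"%.1f %.1f"%(S*1e3,q[2]*1e3),z["a"][v,246:253].mean(0).astype(int)[0],end=" | ")
E
```

```text
free (array([0.1017, 0.1031, 0.1047]), 20)
now (array([0.1126, 0.1131, 0.117 ]), 67)
TCP s 0.09020486354643938 [ -3.89930454 -10.30837586  10.95401783]
0 142.4 138.2 119 | 1 142.0 137.3 107 | 2 141.2 137.6 67 | 3 140.7 136.8 67 | 4 140.1 137.3 54 | 5 139.7 135.9 31 | 6 139.8 133.4 79 | 7 138.8 133.4 195 | 8 138.0 133.1 181 | 9 137.5 133.6 178 | 10 137.3 132.6 177 | 11 136.0 133.4 178 | 12 135.2 133.4 178 | 13 134.3 134.0 178 | 14 133.7 132.9 178 | 15 133.0 133.3 178 | 16 132.2 132.9 178 | 17 131.6 133.4 180 | 18 130.8 133.9 173 | 19 130.2 133.6 177 | 20 129.5 133.2 185 | 21 128.5 134.2 111 | 22 127.8 133.5 59 | 23 126.9 134.1 65 | 24 126.4 133.1 131 | 25 125.5 133.9 137 | 26 124.9 133.5 133 | 27 124.4 132.9 133 | 28 123.2 133.7 133 | 29 122.6 133.1 133 | 30 121.6 134.1 133 | 31 121.0 133.2 133 | 32 120.4 133.0 134 | 33 119.2 134.0 133 | 34 118.7 133.7 133 | 35 117.9 133.3 133 | 36 117.3 132.8 134 | 37 116.4 133.8 133 | 38 115.6 133.7 133 | 39 114.8 133.7 133 | 40 114.0 133.8 134 | 41 113.4 132.9 133 | 42 112.6 133.7 134 | 43 111.8 133.5 133 | 44 110.9 133.3 133 | 45 110.2 133.6 134 | 46 109.6 133.2 134 | 47 108.7 133.2 134 | 48 107.7 133.6 133 | 49 107.1 133.3 134 | 50 106.4 133.5 133 | 51 105.1 135.4 135 | 52 104.1 134.8 134 | 53 103.5 135.5 135 | 54 102.6 135.6 136 | 55 102.0 135.1 92 | 56 101.8 131.6 70 | 57 101.8 127.9 79 | 58 101.1 126.8 118 | 59 100.6 125.6 116 | 60 99.5 126.2 115 | 61 98.8 125.8 114 | 62 97.8 125.9 111 | 63 96.8 126.2 112 | 64 96.1 127.1 111 | 65 95.3 126.1 111 | 66 94.5 126.1 111 |
```

The sleeve is in by about 11.4 mm (≈6.9 N) and holding steady. I'll ease the downward press a little, to cut rail friction, and confirm.

Request:
play_rows(
  deltas=[
    [-0.001,0,-0.001,0],
    [-0.001,0,-0.002,0],
    [-0.001,0,-0.002,0],
    [-0.001,0,-0.002,0],
    [-0.001,0,-0.002,0],
    [-0.001,0,-0.002,0],
  ],
)

```text
time_s: 16.23
ee_pos: [0.5618, 0.2587, 0.1451]
orientation: [[0.163, 0.987, -0.0], [0.987, -0.163, -0.004], [-0.004, 0.0, -1.0]]
force: [-2.3, -9.0, 6.0]
gripper_width: 0.0135
finger_force: 30.0
```

```bash
python3 m.py m4 | head -1; python3 l.py | awk '$1>154&&$1<164 || ($1>191&&$1<195)'
```

```text
TCP s 0.0901918884262243 [-2.25368553 -9.03535277  5.97686283]
155 s 142.5 z 138.1 [117 125 123]
156 s 141.8 z 137.1 [55 56 56]
157 s 141.2 z 138.0 [67 66 67]
158 s 140.7 z 138.0 [67 66 67]
159 s 139.9 z 137.3 [60 59 60]
160 s 138.8 z 133.5 [66 65 66]
161 s 138.2 z 134.1 [81 80 82]
162 s 137.3 z 134.0 [139 141 145]
163 s 136.7 z 133.4 [132 134 138]
192 s 117.3 z 133.8 [132 134 138]
193 s 116.9 z 135.1 [87 88 91]
194 s 116.7 z 136.5 [136 137 142]
```

View pics/m4.png

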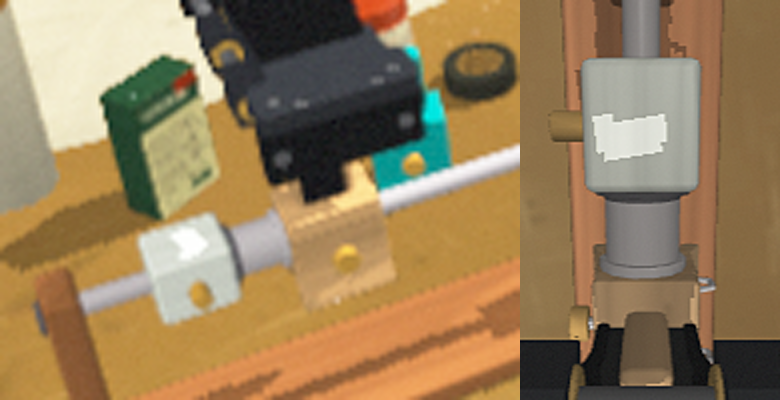

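The picture is unchanged: the line meets the ring (right, row ~197), and the carrier is seated and pressed on the flange with about 9 N along the rail and 6 N down. I'll hand it in.

```bash
python3 -c "from cell import job_done; print(job_done())"
```

```text
the job is handed in; nothing more can be done
None
```

The short carrier is on the rail, still gripped and pressed steadily against the stop; the sleeve is in by about 11–12 mm (roughly 7 N), and I handed the job in at about 16 s.

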